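Roll the browned sausage back on the roller grill and shut the guard

TASK

One browned sausage still lies towards the front of the roller grill. Slide open only the clear guard pane above it, leaving the other pane shut, and roll it back across the rollers, without picking it out, into the free row right in front of the browned ones at the back; then slide the pane fully shut again. Leave the pale sausage and the back ones lying in their rows.

Things in the scene. Friction and masses are not known exactly. Their poses are not given: they have to be found in the camera images.
- grill: Steel roller grill, fixed, 174 mm (x) by 290 mm (y), 114 mm high without handles. Origin: centre of its underside, on the table; x points from the front (two small black knobs) to the back (the concrete wall), y along the rollers from the end near the robot to the far end. The opening under the panes spans x -0.079 to 0.079 and y -0.137 to 0.137.
- rollers (a point): Point on top of the middle one of five rollers (18 mm diameter, along grill y, freely turning, tops at z = 0.069, at grill x = -0.048, -0.020, 0.008, 0.036, 0.064). Sausages rest between them in four rows: x = 0.050 (back), 0.022 (free), -0.006 and -0.034 (front). Before the front roller, x = -0.079 to -0.057, it is open down to z = 0.044.
- row_free (a point): Middle (grill y = 0) of the free row, at grill x = 0.022, at the height z = 0.077 of the centre of a sausage lying there. Fixed to the grill.
- pane_near (a joint): Clear pane 141 mm long in grill y, 4 mm thick, top at z = 0.108, over the near half of the grill (y -0.137 to 0.004). Joint in m: 0 = fully shut, against a stop; grows as it slides towards grill +y, under the other pane, to a stop at 0.112. Stays where left; needs about 1.5 N plus 6 N per m/s.
- pane_far (a joint): Clear pane 141 mm long in grill y, 4 mm thick, top at z = 0.114, over the far half of the grill (y -0.004 to 0.137). Joint in m: 0 = fully shut, against a stop; grows as it slides towards grill -y, over the other pane, to a stop at 0.112. Stays where left; needs about 1.5 N plus 6 N per m/s.
- handle_near (a point): Top centre of the black bar handle on the near pane, z = 0.134, moving with it; shut, it is at grill x = -0.025, y = -0.130. The bar is 70 mm long in grill x, 10 mm thick in y, and stands 26 mm above its pane; all metal around it is below z = 0.115, so closed fingertips can push it from either side.
- handle_far (a point): Top centre of the black bar handle on the far pane, z = 0.140, moving with it; shut, it is at grill x = -0.025, y = 0.130. The bar is 70 mm long in grill x, 10 mm thick in y, and stands 26 mm above its pane; all metal around it is below z = 0.115, so closed fingertips can push it from either side.
- done_link: Browned (dark, streaked) sausage, a stiff straight rod with round ends, 100 mm long, 26 mm thick, 0.09 kg. Origin at its centre, y along its length; lying in a row its centre is at z = 0.077. The one to roll: starts in one of the two front rows, under the near pane (grill y about -0.074) or the far one (0.074). About 1 N, level, pushes it over a roller; it then drops into the next row.
- raw_link: Pale pink sausage, a stiff straight rod with round ends, 100 mm long, 26 mm thick, 0.09 kg. Origin at its centre, y along its length; lying in a row its centre is at z = 0.077. Not yet done; lies in one of the two front rows under the other pane. Stays.
- back_near: Browned sausage, a stiff straight rod with round ends, 100 mm long, 26 mm thick, 0.09 kg. Origin at its centre, y along its length; lying in a row its centre is at z = 0.077. Lies in the back row under the near pane. Stays.
- back_far: Browned sausage, a stiff straight rod with round ends, 100 mm long, 26 mm thick, 0.09 kg. Origin at its centre, y along its length; lying in a row its centre is at z = 0.077. Lies in the back row under the far pane. Stays.

How it is judged (in metres and radians):
On the way, in this order (a step that is already met when the one before it is completed fails the run):
1. the pane above the browned front sausage is slid open by at least 60 mm (((y of done_link in the frame of grill below 0 m and value of joint pane_near above 0.06 m) or (y of done_link in the frame of grill above 0 m and value of joint pane_far above 0.06 m))), for 0.1 s.
2. the browned sausage lies at rest in the free row (x of done_link in the frame of grill between 0.014 and 0.03 m and height (world z) of done_link below 0.083 m and linear speed of done_link below 0.02 m/s), for 0.2 s.
At the end, for the whole second after the job is handed in: Both panes are shut to within 5 mm; the browned sausage rests in the free row (its centre within 8 mm of the row's line in grill x, z below 0.083, still); the two back sausages lie in the back row within 8 mm, and the pale one lies in its row within 12 mm of where it was (all of step 2 and value of joint each of pane_near, pane_far below 0.005 m and x of back_near in the frame of grill between 0.042 and 0.058 m and x of back_far in the frame of grill between 0.042 and 0.058 m and distance of raw_link from where it was at the start of the episode below 0.012 m and height (world z) of each of raw_link, back_near, back_far below 0.083 m); the robot touches nothing.
It fails at once if the pane over the pale sausage is opened by more than 20 mm ((y of done_link in the frame of grill below 0 m and value of joint pane_far above 0.02 m) or (y of done_link in the frame of grill above 0 m and value of joint pane_near above 0.02 m)).
It fails at once if the browned sausage is lifted out of the rollers (its centre 30 mm above where it lies in a row) (height (world z) of done_link above 0.107 m).
It fails at once if the pale sausage or a back one is pushed out of its row (moved 20 mm) (distance of any of raw_link, back_near, back_far from where it was at the start of the episode above 0.02 m).
It also fails if it takes over 48 s, if anything falls off the work surface, if the arm or the gripper's body presses on something with over 40 N, if the wrist force passes 120 N, or if a joint passes its speed limit or range.

ROBOT

A 6-joint arm with a two-finger parallel gripper is mounted at the origin on a cart in front of the work surface, level with it; the furniture and walls round the work are solid. World frame = base frame: x ahead of the robot, y to its left, z up, the work surface at z = 0. Lengths are in m, angles in degrees, forces in N, time in s.
With the tool pointing down it reaches from about 0.25 to 0.725 m from the base axis. Payload 9.7 kg.
Tool frame: the origin (TCP) lies at the very end of the fingers, on their centre line; the grasp point (between the pads) lies 19 mm behind it; z points along the fingers, y is the line along which they close (so a half turn about z gives the same grasp; the last joint's range is limited). The gripper opens to 85 mm and grips with 20 to 120 N. Pads are 22 mm wide; open, the fingers measure 114 mm over their backs; the gripper's body (76 mm by 85 mm) begins 54 mm behind the grasp point. The pads swing forward as they close: fully open they stand 13 mm farther back than shut.
Start: joints at [77.12, 4.979, 10.078, 95.1, 0, 90], TCP at [0.123, 0.536, 0.231] pointing down, gripper open.
Joint ranges: [-179.16, 179.16], [-48.56, 103.87], [-65.8, 70.77], [-126.05, 130.52], [-82.76, 87.17], [-180, 180]. Speed limits (degrees/s): [127.2, 127.2, 147.25, 180, 180, 180].

INTERFACE

Orientations are given as [roll, pitch, yaw] about the fixed x, y, z axes, in that order (R = Rz(yaw) Ry(pitch) Rx(roll)).
In Python, from workcell import bot, viewer, finder gives the robot as it stands. The module is installed in compiled form; this text tells all that it offers.
- The arm moves only by the shell command python3 -m inch 'ROWS' [FORCE]. ROWS is JSON, a list that holds one entry, the list of rows, each a list of 7 numbers: the opening in per cent of the stroke, from 0 (shut) to 100 (fully open), then the shift along the tool's x, y, z in mm, then the turn, a rotation vector about the tool's x, y, z in degrees. In form: [[[grip, tx, ty, tz, ax, ay, az], ...]]. A call has 1 to 8 rows; each row shifts and turns the commanded pose from where the row before left it, along the tool's axes as they then stand; what a row does not reach is not made up. A row lasts 1/8 s, in which the tool goes at most 62.5 mm and 10.7 degrees, less where a joint would pass 70% of its speed; a pose out of reach is approached as far as the arm can. A call with a gripper value outside its range is refused whole. The fingers move at their own pace and stop on an object; FORCE is the grip in N (left out, the last holds). Time passes only in rows, so rows that do not move let the fingers close. It gives the time, the measured TCP pose, the force, the opening and the grip force at its end, in the units of the state.
- bot.get_obs(): the state, without advancing time (a new reading comes with each control period).
- viewer.camera(name): name is "scene" or "top" or "wrist"; returns a dict with "pixels" (400x640x3 uint8, red, green, blue), "vfov" (degrees; the focal length in pixels is half the picture's height over the tangent of half this angle, whatever the lens; pixels are square), "cx", "cy" (the principal point, pixels), "R" (3x3) and "t" (3): a world point X has camera coordinates R X + t. Camera axes: x right, y down, z forward; pixel columns grow to the right and rows downward; lengths in m; the calibration is good to about 2 mm. A picture is of the moment at which its call begins. There is no depth.
- bot.job_done(): hands the job in; it is judged then, once.
Trained networks look in the newest picture that a camera, given by its name, has taken for a name from the list of things; names that differ only in an ending like _2 or _b are one class to them, and where a whole thing is asked for, a point or a joint stands for the part that bears it (a point fixed in the world has none). Each returns a list of dicts, best first, with "conf" (0 to 1); they miss things now and then, are a little off and sometimes report something else, mostly with a low value. They report only what shows in the picture. A call takes as long as a camera call.
- finder.outline_of(camera, thing): "pixels" (400x640 bool, what is visible of it) and "extent" ([centre column, centre row, width, height] in pixels, round what is visible of it).
- finder.mark_of(camera, thing): "position" ([column, row] in pixels: a listed point, or the origin of a listed thing).
The state is a dict: "time": time; "q": joint angles; "qd": joint speeds; "joint_efforts": joint torques, N m; "ee_pos": TCP position; "tcp_rot": TCP orientation; "wrist_force": force on the tool from outside, world axes, zero at the start; "torque": the same for the moment, N m; "opening": finger opening in m; "grasp_force": force on a finger pad.
Only numpy, scipy, OpenCV 4.12 (cv2) and the standard library are available. Lean on these libraries where they do the work, as an engineer would, in place of code of your own. Each camera call takes 0.05 s, during which the arm holds its last target. There are 200 camera calls.

## Working session

There is one attempt and no reset: what is moved stays moved. The work goes in short steps, Python scripts to look and compute and a shell command to move; the robot and the scene stay as the last step left them, time stands still between calls to the robot, and variables do not carry over. Pictures are saved under pics/ and viewed, at most 10 in all, crops included, and the job is handed in when it is done.

```bash
mkdir -p pics
cat > h.py <<'E'
import numpy as np, cv2
from workcell import bot, viewer, finder
def K(c):
    f=200/np.tan(np.radians(c["vfov"])/2); return f
def onplane(c,p,z):
    f=K(c); R=np.array(c["R"]);t=np.array(c["t"])
    d=R.T@np.array([(p[0]-c["cx"])/f,(p[1]-c["cy"])/f,1]); o=-R.T@t
    return o+d*(z-o[2])/d[2]
def save(c,n): cv2.imwrite("pics/"+n,c["pixels"][:,:,::-1])
E
python3 - <<'E'
from h import *
Z=dict(grill=0,rollers=.069,row_free=.077,handle_near=.134,handle_far=.140,done_link=.077,raw_link=.077,back_near=.077,back_far=.077)
ims=[]
for n in ("top","scene"):
    c=viewer.camera(n); ims.append(c["pixels"])
    for k,z in Z.items():
        r=finder.mark_of(n,k)[:2]
        print(n,k,[(round(a["conf"],2),np.round(a["position"]),np.round(onplane(c,a["position"],z)[:2],3)) for a in r])
o=bot.get_obs();print(o["time"],o["ee_pos"],o["tcp_rot"],o["opening"])
cv2.imwrite("pics/a.png",ims[0][:,:,::-1]);cv2.imwrite("pics/b.png",ims[1][:,:,::-1])
E
```

```text
top grill [(0.97, array([321., 197.]), array([ 0.575, -0.182]))]
top rollers []
top row_free [(0.97, array([330., 183.]), array([ 0.597, -0.203]))]
top handle_near [(0.77, array([344., 248.]), array([ 0.454, -0.227]))]
top handle_far []
top done_link []
top raw_link []
top back_near []
top back_far []
scene grill []
scene rollers []
scene row_free []
scene handle_near [(0.91, array([331., 162.]), array([ 0.456, -0.231]))]
scene handle_far [(0.78, array([314., 241.]), array([ 0.67, -0.1 ]))]
scene done_link []
scene raw_link []
scene back_near []
scene back_far []
1.0 [0.12258953 0.53616501 0.2312948 ] [ 1.79998191e+02 -6.26425507e-04  1.67120253e+02] 0.08525639170065256
```

View pics/a.png

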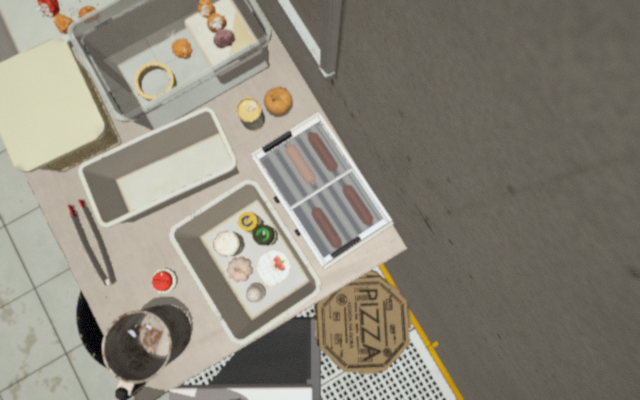

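View pics/b.png

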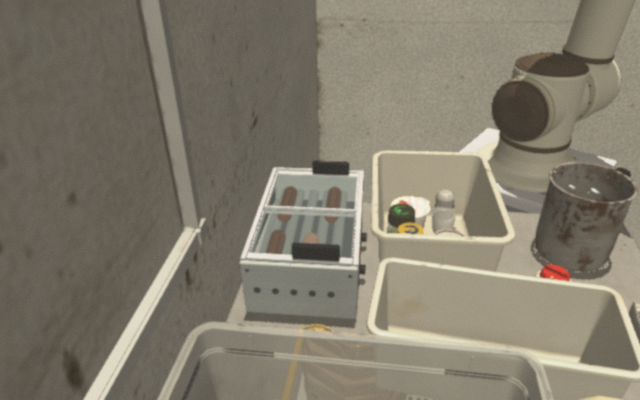

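The pictures show the browned front sausage under the near pane (top view, about (326,228)) and the pale one under the far pane at (300,163). The near handle is at (344,248) and the far one at (275,135), which puts grill y at about +30.5° in the world. Next I raise the arm, turn it and cross to the grill.

```bash
python3 -m inch '[[[0,0,0,-20,0,0,9.3],[0,0,0,-20,0,0,9.3],[0,0,0,-20,0,0,9.3],[0,0,0,-10,0,0,9.3],[0,0,0,0,0,0,9.3],[0,-50,0,0,0,0,0],[0,-60,0,0,0,0,0],[0,-60,0,0,0,0,0]]]' 40; python3 -m inch '[[[0,-60,0,0,0,0,0],[0,-60,0,0,0,0,0],[0,-60,-5,0,0,0,0],[0,-60,-5,0,0,0,0],[0,-60,-5,0,0,0,0],[0,-60,-5,0,0,0,0],[0,-60,0,0,0,0,0],[0,-60,0,0,0,0,0]]]'
python3 -m inch '[[[0,-60,0,0,0,0,0],[0,-40,0,0,0,0,0],[0,0,0,0,0,0,0]]]'
python3 - <<'E'
from h import *
Z=dict(grill=0,rollers=.069,row_free=.077,handle_near=.134,handle_far=.140,done_link=.077,raw_link=.077,back_near=.077,back_far=.077)
c=viewer.camera("wrist"); save(c,"w1.png")
for k,z in Z.items():
    for r in finder.mark_of("wrist",k)[:3]: print(k,round(r["conf"],2),np.round(r["position"]),np.round(onplane(c,r["position"],z)[:2],4))
E
```

```text
time: 2.0
ee_pos: [0.2097, 0.3884, 0.3012]
tcp_rot: [180.0, 0.0, 120.7]
wrist_force: [1.3, -0.6, 0.7]
opening: 0.0
grasp_force: 0.0
time: 3.0
ee_pos: [0.437, -0.0355, 0.3016]
tcp_rot: [179.9, 0.0, 120.6]
wrist_force: [0.3, 2.0, 0.2]
opening: 0.0001
grasp_force: 0.0
time: 3.38
ee_pos: [0.4881, -0.1216, 0.3001]
tcp_rot: [-179.9, -0.1, 120.4]
wrist_force: [-0.8, 0.0, -0.6]
opening: -0.0004
grasp_force: 0.0
grill 0.91 [348. 225.] [ 0.5796 -0.1904]
row_free 0.72 [355. 258.] [ 0.5924 -0.2034]
handle_near 0.86 [250. 246.] [ 0.4566 -0.2302]
handle_far 0.58 [477. 242.] [ 0.6777 -0.0919]
```

View pics/w1.png

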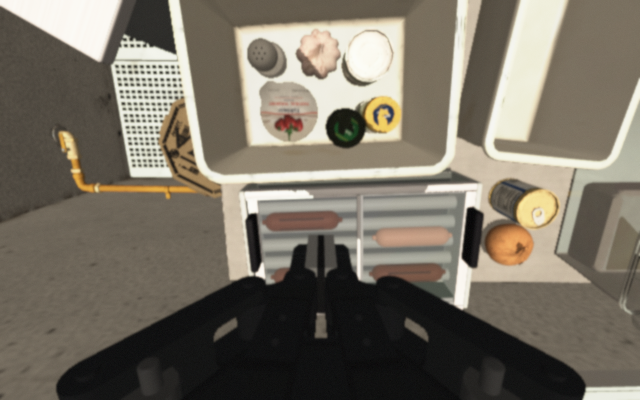

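The wrist picture shows the done sausage at (302,220) in the front row and the raw one at (413,237). The handles are at (250,246) and (472,237), and both panes are shut. I'll refine the grill angle and the rows from this picture.

Run:
```python
from h import *
c=viewer.camera("wrist"); g=c["pixels"].astype(int)
n=np.array([.4566,-.2302]);f=np.array([.6777,-.0919])
d=(f-n)/np.linalg.norm(f-n); a=np.arctan2(d[1],d[0]); print("handles angle",np.degrees(a))
# sausage blobs: reddish
r=((g[...,0]-g[...,1])>25).astype(np.uint8); r[:200]=0;r[290:]=0;r[:,:258]=0;r[:,465:]=0
N,L,S,C=cv2.connectedComponentsWithStats(r)
def gr(p,ang,o):
    y=np.array([np.cos(ang),np.sin(ang)]);x=np.array([y[1],-y[0]]);return np.round([(p-o)@x,(p-o)@y],4)
for A in (30.5,31.2,32):
  ang=np.radians(A); y=np.array([np.cos(ang),np.sin(ang)]);x=np.array([y[1],-y[0]]); o=(n+f)/2+.025*x
  print(A,"origin",o)
  for i in range(1,N):
    if S[i,4]<300: continue
    ys,xs=np.where(L==i); w=np.array([onplane(c,(u,v),.082)[:2] for u,v in zip(xs[::3],ys[::3])])
    (cx,cy),sz,_=cv2.minAreaRect((w*1000).astype(np.float32)); 
    u=np.linalg.svd(w-w.mean(0))[2][0]
    print(S[i],np.round(sz,1),gr(np.array([cx,cy])/1000,ang,o),np.degrees(np.arctan2(u[1],u[0]))%180)
for name in ("handle_near","handle_far","done_link","raw_link"):
  for q in finder.outline_of("wrist",name)[:1]: print(name,q["conf"],q["extent"])
```

```text
handles angle 32.0263425216882
30.5 origin [ 0.57983846 -0.18259073]
[ 262  214   78   17 1024] [102.9  22.2] [-0.033  -0.0738] 32.499715206982486
[ 371  229   79   19 1199] [103.   25.8] [-0.0102  0.0745] 32.33758485531897
[369 267  73  15 657] [101.3  22.4] [0.0455 0.0722] 28.798214393711095
31.2 origin [ 0.58010068 -0.18243411]
[ 262  214   78   17 1024] [102.9  22.2] [-0.0339 -0.0737] 32.499715206982486
[ 371  229   79   19 1199] [103.   25.8] [-0.0093  0.0743] 32.33758485531897
[369 267  73  15 657] [101.3  22.4] [0.0464 0.0714] 28.798214393711095
32 origin [ 0.58039798 -0.1822512 ]
[ 262  214   78   17 1024] [102.9  22.2] [-0.0349 -0.0736] 32.499715206982486
[ 371  229   79   19 1199] [103.   25.8] [-0.0083  0.074 ] 32.33758485531897
[369 267  73  15 657] [101.3  22.4] [0.0474 0.0704] 28.798214393711095
handle_near 0.66 [301.1, 242.1, 109.0, 91.3]
handle_far 0.67 [421.1, 250.8, 128.1, 114.2]
```

```bash
python3 -m inch '[[[0,-37,-40,0,0,0,-1.6],[0,-37,-40,20,0,0,0],[0,0,-39,40,0,0,0],[0,0,0,50,0,0,0],[0,0,0,40,0,0,0],[0,0,0,28,0,0,0],[0,0,0,0,0,0,0],[0,0,0,0,0,0,0]]]'
python3 - <<'E'
from h import *
c=viewer.camera("wrist"); save(c,"w2.png")
for k,z in dict(handle_near=.134,handle_far=.14,row_free=.077).items():
    for r in finder.mark_of("wrist",k)[:3]: print(k,round(r["conf"],2),np.round(r["position"]),np.round(onplane(c,r["position"],z)[:2],4))
print(bot.get_obs()["ee_pos"])
E
```

```text
time: 5.12
ee_pos: [0.4252, -0.2453, 0.1247]
tcp_rot: [180.0, 0.1, 122.2]
wrist_force: [-0.1, 0.5, -0.2]
opening: -0.0
grasp_force: 0.0
handle_near 0.64 [391. 268.] [ 0.4589 -0.2302]
[ 0.42527271 -0.24537851  0.12451167]
```

View pics/w2.png

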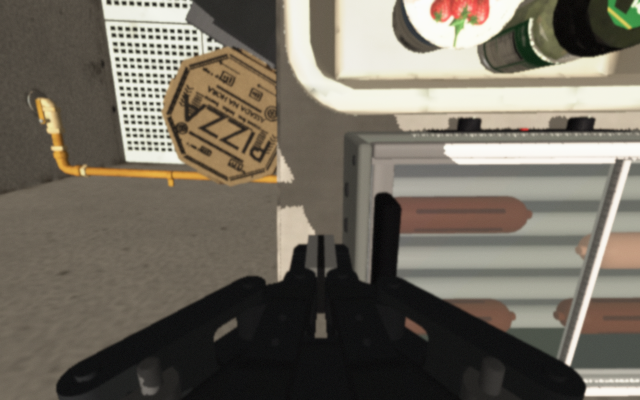

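The fingertip at about (320,240) stands beside the handle at (387,240), on its outer side, lined up with the bar. I'll push.

```bash
python3 -m inch '[[[0,0,15,3,0,0,0],[0,0,15,0,0,0,0],[0,0,18,0,0,0,0],[0,0,18,0,0,0,0],[0,0,18,0,0,0,0],[0,0,18,0,0,0,0],[0,0,15,0,0,0,0],[0,0,0,0,0,0,0]]]'
python3 - <<'E'
from h import *
c=viewer.camera("wrist"); save(c,"w3.png")
for k,z in dict(handle_near=.134,handle_far=.14,row_free=.077).items():
    for r in finder.mark_of("wrist",k)[:3]: print(k,round(r["conf"],2),np.round(r["position"]),np.round(onplane(c,r["position"],z)[:2],4))
E
```

```text
time: 6.32
ee_pos: [0.5246, -0.1819, 0.1199]
tcp_rot: [180.0, -0.0, 122.3]
wrist_force: [-0.9, 0.1, -0.2]
opening: -0.0002
grasp_force: 0.0
handle_near 0.94 [360. 273.] [ 0.5443 -0.1751]
```

View pics/w3.png

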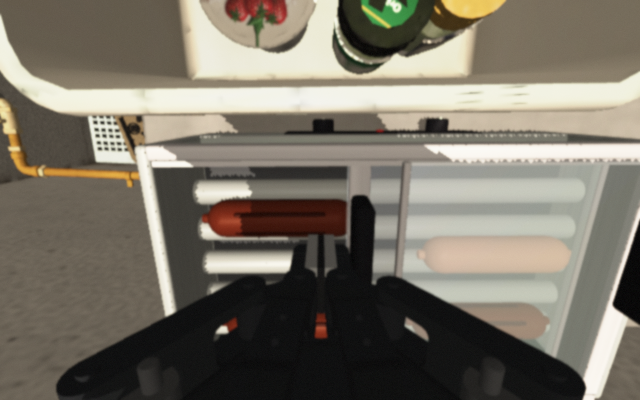

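The near pane is about 100 mm open: its handle is at (360,240) and the done sausage lies uncovered at (277,217). Before going down I check how high the bin rim in front of the grill stands against the gripper.

```bash
python3 -m inch '[[[0,0,8,0,0,0,0],[0,0,0,0,0,0,0],[0,0,-12,0,0,0,0],[0,0,0,-50,0,0,0],[20,0,0,-20,0,0,0],[20,0,0,0,0,0,0]]]'
python3 - <<'E'
from h import *
def ray(c,p):
    R=np.array(c["R"]);d=R.T@np.array([(p[0]-c["cx"])/K(c),(p[1]-c["cy"])/K(c),1]);return -R.T@np.array(c["t"]),d/np.linalg.norm(d)
cs=viewer.camera("scene");ct=viewer.camera("top");cw=viewer.camera("wrist");save(cw,"w4.png")
for a,b in (((250,183),(384,240)),((317,290),(374,153))):
    o1,d1=ray(ct,a);o2,d2=ray(cs,b)
    s=np.linalg.lstsq(np.c_[d1,-d2],o2-o1,rcond=None)[0];p,q=o1+s[0]*d1,o2+s[1]*d2
    m=(p+q)/2; r=m[:2]-[.5796,-.181]; print(m,np.linalg.norm(p-q),r@[.53,-.848],r@[.848,.53])
print("cam",-np.array(cw["R"]).T@cw["t"],bot.get_obs()["ee_pos"])
o=np.array([.5796,-.181])
for k,z in dict(handle_near=.134,done_link=.077,row_free=.077).items():
    for q in finder.mark_of("wrist",k)[:1]:
        w=onplane(cw,q["position"],z)[:2]-o; print(k,q["conf"],np.round(q["position"]),w@[.53,-.848],w@[.848,.53])
E
```

```text
time: 7.28
ee_pos: [0.5205, -0.1855, 0.192]
tcp_rot: [179.9, 0.1, 122.2]
wrist_force: [-0.0, -0.5, -0.5]
opening: 0.0175
grasp_force: 0.0
[ 0.58877882 -0.03337028  0.1232284 ] 0.004465381063458118 -0.12032522931859571 0.08602738767052417
[ 0.37712304 -0.17900645  0.13605346] 0.014318106214737326 -0.10900331772083088 -0.1706438785586951
cam [ 0.48188204 -0.12371551  0.33156708] [ 0.51967297 -0.18492304  0.18905779]
handle_near 0.74 [301. 191.] -0.046786236592971445 -0.06666612108420618
done_link 0.62 [297. 187.] -0.03516925881123426 -0.07367935318849181
```

View pics/w4.png

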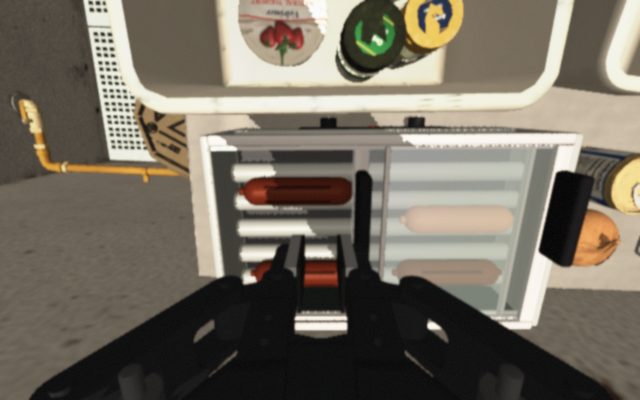

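The sausage is at (297,187), grill (-0.035, -0.074). The bin rim is about 0.13 high, below the gripper body. I move in front of the sausage and go down.

```bash
python3 -m inch '[[[20,18,-12,0,0,0,0],[20,18,-12,20,0,0,0],[20,0,0,35,0,0,0],[20,0,0,25,0,0,0],[20,0,0,0,0,0,0]]]'
python3 -m inch '[[[20,0,0,14,0,0,0],[20,0,0,12,0,0,0],[20,0,0,8,0,0,0],[20,0,0,0,0,0,0]]]'
python3 - <<'E'
from h import *
c=viewer.camera("wrist"); save(c,"w5.png")
r=bot.get_obs()["ee_pos"][:2]-np.array([.5796,-.181]);print(r@[.53,-.848],r@[.848,.53])
E
```

```text
time: 8.2
ee_pos: [0.4798, -0.167, 0.1083]
tcp_rot: [-179.9, -0.1, 122.2]
wrist_force: [0.4, 0.2, 0.3]
opening: 0.0169
grasp_force: 0.0
time: 8.7
ee_pos: [0.4806, -0.1672, 0.0757]
tcp_rot: [-180.0, -0.0, 122.2]
wrist_force: [0.7, 0.6, 0.3]
opening: 0.0169
grasp_force: 0.0
-0.06413710005568696 -0.07650976288474988
```

View pics/w5.png

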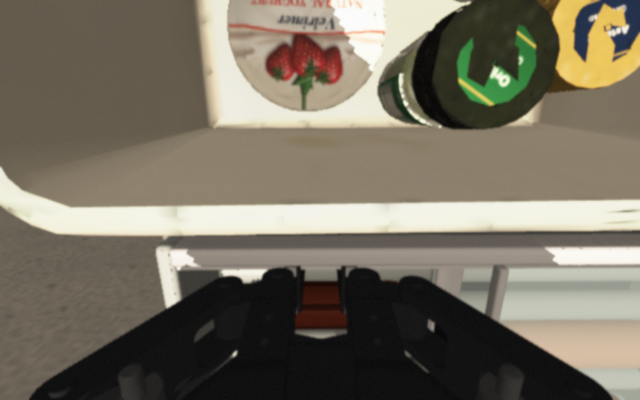

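The fingers stand in the front gap, with the sausage showing between and behind them at (320,300), and the wrist force is near zero. I push it back slowly.

```bash
python3 -m inch '[[[20,0,0,2,0,0,0],[20,-6,0,0,0,0,0],[20,-6,0,0,0,0,0],[20,-6,0,0,0,0,0],[20,-6,0,0,0,0,0],[20,-5,0,0,0,0,0],[20,0,0,0,0,0,0],[20,0,0,0,0,0,0]]]'
python3 -m inch '[[[20,-4,0,0,0,0,0],[20,-4,0,0,0,0,0],[20,-4,0,0,0,0,0],[20,-3,0,0,0,0,0],[20,0,0,0,0,0,0],[20,0,0,0,0,0,0]]]'
python3 - <<'E'
from h import *
for n in ("scene","top"):
    c=viewer.camera(n)
    if n=="scene":cv2.imwrite("pics/s1.png",cv2.resize(c["pixels"][130:330,200:420,::-1],None,fx=2.7,fy=2.7,interpolation=2))
    for k in ("done_link","back_near"):
        for q in finder.mark_of(n,k)[:2]:
            w=onplane(c,q["position"],.077)[:2]-np.array([.5796,-.181]);print(n,k,round(q["conf"],2),np.round(q["position"]),np.round([w@[.53,-.848],w@[.848,.53]],3))
r=bot.get_obs()["ee_pos"][:2]-np.array([.5796,-.181]);print(r@[.53,-.848],r@[.848,.53])
E
```

```text
time: 9.75
ee_pos: [0.4962, -0.1917, 0.0742]
tcp_rot: [-180.0, -0.0, 122.2]
wrist_force: [0.0, 0.4, -0.5]
opening: 0.0174
grasp_force: 0.0
time: 10.5
ee_pos: [0.5042, -0.2045, 0.0742]
tcp_rot: [-180.0, 0.0, 122.2]
wrist_force: [-0.7, -0.8, -0.7]
opening: 0.0171
grasp_force: 0.1
scene done_link 0.4 [313. 202.] [ 0.005 -0.077]
scene done_link 0.29 [285. 204.] [ 0.057 -0.068]
scene back_near 0.62 [286. 204.] [ 0.056 -0.068]
top back_near 0.16 [276. 139.] [-0.02  0.15]
-0.020108797194828287 -0.07630597984516545
```

View pics/s1.png

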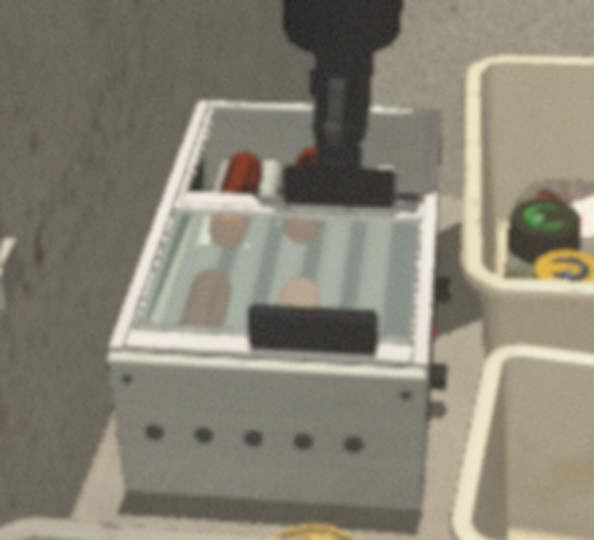

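The done sausage (crop (305,160)) now lies in the row beside the pale one, still in front of the free row, and the back one at (240,175) is unmoved. I keep pushing.

```bash
cat > m.py <<'E'
from h import *
c=viewer.camera("scene")
for k in ("done_link","back_near"):
    for q in finder.mark_of("scene",k)[:2]:
        w=onplane(c,q["position"],.077)[:2]-np.array([.5796,-.181]);print(k,round(q["conf"],2),np.round(q["position"]),np.round([w@[.53,-.848],w@[.848,.53]],3))
r=bot.get_obs()["ee_pos"][:2]-np.array([.5796,-.181]);print(r@[.53,-.848],r@[.848,.53])
E
python3 -m inch '[[[20,-3,0,0,0,0,0],[20,-3,0,0,0,0,0],[20,-2,0,0,0,0,0],[20,0,0,0,0,0,0],[20,0,0,0,0,0,0]]]'; python3 m.py
```

```text
time: 11.42
ee_pos: [0.5085, -0.2112, 0.0742]
tcp_rot: [-180.0, -0.0, 122.2]
wrist_force: [-0.1, -0.9, -0.0]
opening: 0.0172
grasp_force: 0.0
done_link 0.51 [304. 202.] [ 0.023 -0.077]
back_near 0.59 [288. 206.] [ 0.051 -0.061]
-0.012142427018699463 -0.07625549823794987
```

It dropped to x ≈ 0.023. I back off, go up and look.

```bash
python3 -m inch '[[[20,6,0,0,0,0,0],[20,0,0,-40,0,0,0],[0,0,0,-45,0,0,0],[0,20,0,-45,0,0,0],[0,40,0,0,0,0,0],[0,0,0,0,0,0,0],[0,0,0,0,0,0,0]]]'
python3 - <<'E'
from h import *
c=viewer.camera("wrist"); save(c,"w6.png")
o=np.array([.5796,-.181])
for k,z in dict(handle_near=.134,done_link=.077,back_near=.077,raw_link=.077).items():
    for q in finder.mark_of("wrist",k)[:2]:
        w=onplane(c,q["position"],z)[:2]-o; print(k,round(q["conf"],2),np.round(q["position"]),w@[.53,-.848],w@[.848,.53])
r=bot.get_obs()["ee_pos"][:2]-o;print(r@[.53,-.848],r@[.848,.53])
E
```

```text
time: 12.45
ee_pos: [0.4734, -0.1552, 0.2043]
tcp_rot: [180.0, 0.0, 122.2]
wrist_force: [0.4, -0.8, 0.1]
opening: 0.0003
grasp_force: 0.0
handle_near 0.61 [386. 271.] -0.024770700134643907 -0.022033617536229493
back_near 0.24 [388. 269.] 0.0073043350041296085 -0.005499445543642479
-0.07771394021669034 -0.07664337611134184
```

View pics/w6.png

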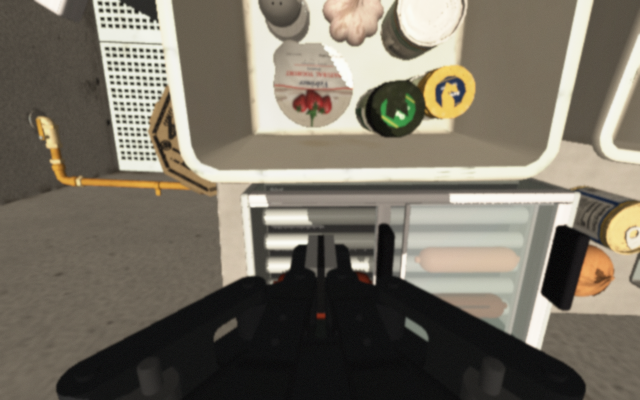

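The two front rows under the open pane are empty; the sausage's ends show at (280,280) and (365,280) in the free row, and the pale sausage is unmoved at (465,258). Next I go behind the near handle (386,255) to shut the pane.

```bash
python3 -m inch '[[[0,-18,30,0,0,0,0],[0,-18,30,0,0,0,0],[0,-17,30,20,0,0,0],[0,0,0,35,0,0,0],[0,0,0,20,0,0,0],[0,0,0,8,0,0,0],[0,0,0,0,0,0,0]]]'; python3 m.py
python3 -m inch '[[[0,0,-12,0,0,0,0],[0,0,-16,0,0,0,0],[0,0,-16,0,0,0,0],[0,0,-16,0,0,0,0],[0,0,-16,0,0,0,0],[0,0,-14,0,0,0,0],[0,0,-10,0,0,0,0],[0,0,0,0,0,0,0]]]'; python3 -m inch '[[[0,0,-5,0,0,0,0],[0,0,-5,0,0,0,0],[0,0,0,0,0,0,0]]]'
```

```text
time: 13.58
ee_pos: [0.5776, -0.1523, 0.1212]
tcp_rot: [-180.0, -0.0, 122.2]
wrist_force: [-0.6, -0.5, 0.3]
opening: -0.0
grasp_force: 0.0
done_link 0.52 [304. 202.] [ 0.023 -0.076]
back_near 0.73 [287. 205.] [ 0.052 -0.066]
-0.024979388682897362 0.013979323137269125
time: 14.72
ee_pos: [0.4923, -0.2059, 0.1211]
tcp_rot: [-180.0, -0.0, 122.2]
wrist_force: [-1.0, -0.4, 0.0]
opening: -0.0001
grasp_force: 0.0
time: 15.1
ee_pos: [0.4844, -0.2109, 0.1212]
tcp_rot: [-180.0, -0.0, 122.2]
wrist_force: [0.2, 0.8, -0.3]
opening: 0.0003
grasp_force: 0.0
```

```bash
python3 -m inch '[[[0,0,-4,0,0,0,0],[0,0,-4,0,0,0,0],[0,0,-3,0,0,0,0],[0,0,0,0,0,0,0]]]'; python3 -m inch '[[[0,0,-2,0,0,0,0],[0,0,0,0,0,0,0]]]';  python3 - <<'E'
from h import *
c=viewer.camera("wrist"); o=np.array([.5796,-.181])
for k,z in dict(handle_near=.134).items():
    for q in finder.mark_of("wrist",k)[:2]:
        w=onplane(c,q["position"],z)[:2]-o; print(k,round(q["conf"],2),np.round(q["position"]),w@[.53,-.848],w@[.848,.53])
E
```

```text
time: 15.6
ee_pos: [0.475, -0.2169, 0.1213]
tcp_rot: [-180.0, 0.0, 122.2]
wrist_force: [0.4, -0.9, -0.0]
opening: -0.0
grasp_force: 0.0
time: 15.85
ee_pos: [0.4736, -0.2178, 0.1213]
tcp_rot: [-180.0, 0.0, 122.2]
wrist_force: [0.6, 0.3, -0.4]
opening: 0.0001
grasp_force: 0.1
handle_near 0.77 [282. 268.] -0.022076122020672124 -0.12835280569449886
```

```bash
for i in 1; do python3 -m inch '[[[0,0,-2,0,0,0,0],[0,0,0,0,0,0,0]]]' | grep -E "ee_pos|wrist"; done; python3 -m inch '[[[0,0,-2,0,0,0,0],[0,0,0,0,0,0,0]]]' | grep -E "ee_pos|wrist"
```

```text
ee_pos: [0.472, -0.2189, 0.1213]
wrist_force: [1.2, -0.2, 0.5]
ee_pos: [0.4717, -0.2191, 0.1214]
wrist_force: [10.0, 6.1, -1.8]
```

The force reached 12 N, so the pane is against its stop. I retreat and check.

```bash
python3 -m inch '[[[0,0,15,0,0,0,0],[0,0,0,-50,0,0,0],[0,30,0,-50,0,0,0],[0,50,20,-50,0,0,0],[0,50,20,-20,0,0,0],[0,0,0,0,0,0,0]]]'
python3 - <<'E'
from h import *
c=viewer.camera("wrist"); save(c,"w7.png"); o=np.array([.5796,-.181])
for k,z in dict(handle_near=.134,handle_far=.14,done_link=.077,raw_link=.077,back_near=.077,back_far=.077).items():
    for q in finder.mark_of("wrist",k)[:2]:
        w=onplane(c,q["position"],z)[:2]-o; print(k,round(q["conf"],2),np.round(q["position"]),w@[.53,-.848],w@[.848,.53])
E
python3 m.py
```

```text
time: 17.2
ee_pos: [0.4493, -0.086, 0.2862]
tcp_rot: [179.9, 0.1, 122.4]
wrist_force: [0.4, -0.1, 0.2]
opening: 0.0003
grasp_force: 0.0
handle_near 0.88 [260. 288.] -0.023456747214091717 -0.12918737855291693
handle_far 0.57 [486. 289.] -0.027335294176652643 0.1316130153471052
back_near 0.43 [330. 160.] [-0.011 -0.244]
-0.1472465961792182 -0.062062956570522604
```

View pics/w7.png

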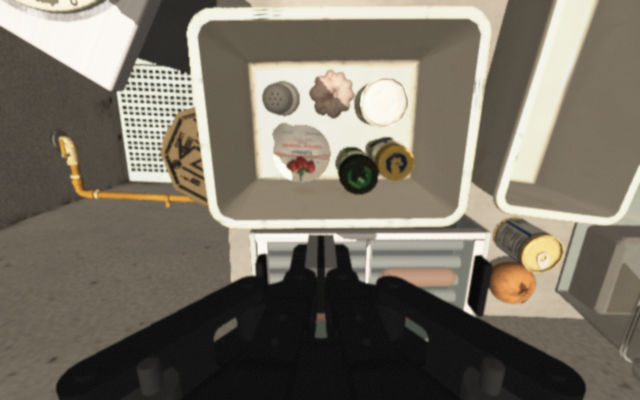

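The handles are at (260,288) and (486,289), y = -0.129 and +0.132, so both panes are shut, and the pale sausage is unmoved at (420,278). One numeric check of the sausages before handing in.

Run:
```python
from h import *
o=np.array([.5796,-.181])
for n,box in (("top",(110,270,245,400)),("scene",(160,270,240,370))):
    c=viewer.camera(n); g=c["pixels"].astype(int); m=np.zeros((400,640),np.uint8)
    a,b,d,e=box; m[a:b,d:e]=((g[...,0]-g[...,1])>20)[a:b,d:e]
    N,L,S,C=cv2.connectedComponentsWithStats(m)
    for i in range(1,N):
        if S[i,4]>60:
            w=onplane(c,C[i],.08)[:2]-o; print(n,S[i,4],np.round(C[i]),np.round([w@[.53,-.848],w@[.848,.53]],3))
```

```text
top 127 [252. 115.] [-0.038  0.227]
top 77 [278. 112.] [0.015 0.202]
top 381 [322. 152.] [0.05  0.071]
top 415 [300. 163.] [-0.006  0.075]
top 405 [357. 205.] [ 0.051 -0.069]
top 395 [348. 213.] [ 0.024 -0.073]
scene 103 [311. 238.] [-0.004  0.035]
```

All four sausages are where they should be: the browned one at x = 0.024, the back ones at 0.050 and 0.051, the pale one at -0.006.

```bash
python3 -c "
from workcell import bot
print(bot.job_done())"
```

```text
the job is handed in; nothing more can be done
None
```

The job is handed in: the browned sausage lies in the free row (measured x = 0.024), both panes are shut, and the pale and back sausages are still in their rows, but the hand-in returned no verdict.

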